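Tare the glaze bowl on the bench scale

ROBOT

A 6-joint arm with a two-finger parallel gripper is mounted at the origin on the work surface. World frame = base frame: x ahead of the robot, y to its left, z up, the work surface at z = 0. Lengths are in m, angles in rad, forces in N, time in s.
With the tool pointing down it reaches from about 0.3 to 0.875 m from the base axis. Payload 6.4 kg.
Tool frame: the origin (TCP) lies at the very end of the fingers, on their centre line; the grasp point (between the pads) lies manip.hold_point_z behind it (manip.hold_point_z is the distance from the TCP to the grasp point, in m); z points along the fingers, y is the line along which they close (so a half turn about z gives the same grasp; the last joint's range is limited). The gripper opens to 88 mm and grips with 3 to 60 N. Pads are 18 mm wide; open, the fingers measure 123 mm over their backs; the gripper's body (75 mm by 187 mm) begins 45 mm behind the grasp point.
Start: joints at [1.094, 0.181, 1.607, -0, 1.354, -0.206], TCP at [0.154, 0.554, 0.239] pointing down, gripper open.
Joint ranges: [-2.99, 2.99], [-0.89, 2.07], [0.3, 2.58], [-1.14, 4.28], [0, 2.63], [-3.12, 3.12]. Speed limits (rad/s): [2.57, 2.57, 3.01, 3.14, 3.14, 3.14].

INTERFACE

Orientations are given as a unit quaternion [x, y, z, w].
In Python, from rig import manip, imaging gives the robot as it stands.
- The arm moves only by the tool apply_moves, never from a script. Its argument "steps" is a list of rows, each an object with "delta_pos": the shift along the tool's x, y, z scaled (see below), a list of three; "twist": the turn, a rotation vector about the tool's x, y, z scaled (see below), a list of three. In form: [{"delta_pos": [x, y, z], "twist": [ax, ay, az]}, ...]. A call has 1 to 12 rows; each row shifts and turns the commanded pose from where the row before left it, along the tool's axes as they then stand; what a row does not reach is not made up. The controller multiplies each number of a shift by 0.05 m and each number of a turn by 6 degrees. A row lasts 1/10 s, in which the tool goes at most 50 mm and 8.59 degrees, less where a joint would pass 70% of its speed; a pose out of reach is approached as far as the arm can. A call with a number of a shift or a turn outside -1 to 1 is refused whole. A call with a gripper value outside its range is refused whole. "hand" is the opening, from -1 (shut) to 1 (fully open), set as the call begins (left out, the last holds). The fingers move at their own pace and stop on an object; "force" is the grip in N (left out, the last holds). Time passes only in rows, so rows that do not move let the fingers close. It gives the time, the measured TCP pose, the force, the opening and the grip force at its end, in the units of the state.
- manip.sense(): the state, without advancing time (a new reading comes with each control period).
- imaging.camera(name): name is "scene" or "top" or "wrist"; returns a dict with "img" (420x560x3 uint8, red, green, blue), "z_map" (420x560 float32, m along the optical axis (not along the pixel's ray), 0 where there is no reading), "vfov" (degrees; the focal length in pixels is half the picture's height over the tangent of half this angle, whatever the lens; pixels are square), "cx", "cy" (the principal point, pixels), "xyz" and "attitude" of the camera in the world; the wrist camera has in their place "hand_eye" (4x4, takes a point from camera to tool coordinates, whose origin is the TCP and whose axes are the flange's). Camera axes: x right, y down, z forward; pixel columns grow to the right and rows downward; lengths in m; the calibration is good to about 2 mm. A picture is of the moment at which its call begins: read the wrist's pose just before it.
- manip.sign_off(): hands the job in; it is judged then, once.
The state is a dict: "time_s": time; "qpos": joint angles; "joint_vel": joint speeds; "joint_efforts": joint torques, N m; "position": TCP position; "tool_rot": TCP orientation; "contact_force": force on the tool from outside, world axes, zero at the start; "wrist_torque": the same for the moment, N m; "grip_width": opening from 0.0 (shut) to 1.0 (fully open); "grip_force": force on a finger pad.
Only numpy, scipy, OpenCV 4.12 (cv2) and the standard library are available. Lean on these libraries where they do the work, as an engineer would, in place of code of your own. Each camera call takes 0.05 s, during which the arm holds its last target. There are 200 camera calls.

TASK

Get the glaze scale ready for weighing into the bowl that stands on its pan, pressing with the fingertips: first switch the scale on by pushing down the raised end of the power rocker at the left of the console, then press the units key, the middle one of the three small square keys, and last press the wide tare key at the right. Press each key fully down for a moment and let it come back up before going on. Leave the scale on, press no key before it is on, leave the other two keys alone, and do not shift the bowl or anything else.

Things in the scene. Friction and masses are not known exactly. Their poses are not given: they have to be found in the camera images.
- scale: bench scale, fixed, 320 mm deep (x), 300 wide (y), 80 high to its steel pan. Origin: centre of its footprint on the table; +x from front to back, +y left seen from the front, z up. The console at the front (robot side) rises 18 degrees, 34 mm high at the front edge, 70 at the pan. In one row, 38 mm up the slope, left to right: rocker, three small square keys, one wide key
- rocker (a joint): power rocker, a V-shaped paddle 22 mm wide, 34 mm long up the slope: 0 = off, its half nearer the pan stands up; 0.40 rad = on, that half is down flat (6 mm above the console, 4 above the bezel) and the other stands up. It stays where it is pushed to (about 2 N at the listed point), so push it right over to its stop
- rocker_raised_end (a point): point to push: on the face of the rocker's half nearer the pan (the half standing up while off), 11 mm from the pivot; it sinks about 4 mm as the rocker goes on. Axes, while off: x up the slope to the pan, y left, z out of the console, square to it
- menu_key (a joint): travel of the left-hand of the three small square keys (menu): leave alone: 0 = up, 0.005 m = fully down; springs back up by itself; starts to move at about 1.6 N and is fully down at about 4 N, pressed square to the console
- menu_key_top (a point): centre of the top face of that key (18 x 18 mm, standing 9 mm above the console); x up the slope to the pan, y left, z out of the console, square to it; the small keys are 40 mm apart centre to centre, and the wide one is 70 mm from the nearest of them
- units_key (a joint): travel of the middle one of the three small square keys (units): 0 = up, 0.005 m = fully down; springs back up by itself; starts to move at about 1.6 N and is fully down at about 4 N, pressed square to the console
- units_key_top (a point): centre of the top face of that key (18 x 18 mm, standing 9 mm above the console); x up the slope to the pan, y left, z out of the console, square to it; the small keys are 40 mm apart centre to centre, and the wide one is 70 mm from the nearest of them
- print_key (a joint): travel of the right-hand of the three small square keys (print): leave alone: 0 = up, 0.005 m = fully down; springs back up by itself; starts to move at about 1.6 N and is fully down at about 4 N, pressed square to the console
- print_key_top (a point): centre of the top face of that key (18 x 18 mm, standing 9 mm above the console); x up the slope to the pan, y left, z out of the console, square to it; the small keys are 40 mm apart centre to centre, and the wide one is 70 mm from the nearest of them
- tare_key (a joint): travel of the wide key at the right-hand end of the row (tare): 0 = up, 0.005 m = fully down; springs back up by itself; starts to move at about 1.6 N and is fully down at about 4 N, pressed square to the console
- tare_key_top (a point): centre of the top face of that key (18 mm up the slope x 50 mm, standing 9 mm above the console); x up the slope to the pan, y left, z out of the console, square to it; the small keys are 40 mm apart centre to centre, and the wide one is 70 mm from the nearest of them
- bowl: an empty mixing bowl, 136 mm wide, 58 mm high, standing on the steel pan (rim 138 mm above the table); origin: centre of its underside
- glaze_jar: a screw-lid glaze jar, 68 mm wide, 68 mm high, standing beside the scale's pan; origin on its underside
- bisque_cup: an unglazed clay cup, 68 mm wide at the rim, 66 mm high, standing beside the scale's pan (jar and cup may have changed sides); origin on its underside
- spoon: a 170 mm steel spoon with a wooden handle, lying along the scale's front edge, between it and the robot; origin on its underside
- brush_mug: a white mug of brushes, 80 mm wide, about 250 mm high over the brushes, on the robot's right; origin on its underside
- loop_tool: a 170 mm trimming tool with a wooden handle, lying on the robot's left; origin on its underside
- rib: a flat wooden rib, 120 x 45 x 8 mm, lying on the robot's right; origin on its underside
There are look-alikes about, which are no part of the job. Leave any pink or turquoise look-alike of the bowl alone.

How it is judged:
On the way, in this order (a step that is already met when the one before it is completed fails the run):
1. the rocker is pushed on by the fingers (value of joint rocker above 0.3 rad and contact force between the fingers and scale above 0.5 N), for 0.05 s.
2. with the scale on and the other keys up, the units key is pressed down (over 3.5 of 5 mm) by the fingers (all of step 1 and value of joint units_key above 0.0035 m and value of joint tare_key below 0.0015 m), for 0.1 s.
3. with the scale on and the units key back up, the tare key is pressed down (over 3.5 of 5 mm) by the fingers (all of step 1 and value of joint tare_key above 0.0035 m and value of joint units_key below 0.0015 m), for 0.1 s.
At the end, for the whole second after the job is handed in: the rocker is on (over 0.3 rad), all four keys are back up (under 1.5 mm), the bowl stands at rest on the pan, upright and within 10 mm of where it was (value of joint rocker above 0.3 rad and value of joint each of menu_key, units_key, print_key, tare_key below 0.0015 m and distance of bowl from where it was at the start of the episode below 0.01 m and angle between bowl's own z axis and vertical below 0.1 rad and linear speed of bowl below 0.02 m/s); the robot touches nothing.
It fails at once if a key is pressed (over 3.5 mm) before the scale is on (value of joint rocker below 0.2 rad and value of joint any of units_key, tare_key above 0.0035 m).
It fails at once if the menu key or the print key is pressed (over 3.5 mm) (value of joint any of menu_key, print_key above 0.0035 m).
It fails at once if the bowl is shifted or lifted more than 10 mm, or tipped (distance of bowl from where it was at the start of the episode above 0.01 m or angle between bowl's own z axis and vertical above 0.15 rad).
It fails at once if another loose thing is moved, lifted or carried more than 25 mm (distance of any of glaze_jar, bisque_cup, spoon, brush_mug, loop_tool, rib from where it was at the start of the episode above 0.025 m).
It fails at once if the jar, the cup or the mug is knocked over (angle between any of glaze_jar, bisque_cup, brush_mug's own z axis and vertical above 0.4 rad).
It also fails if it takes over 37 s, if anything falls off the work surface, if the arm or the gripper's body presses on something with over 40 N, if the wrist force passes 120 N, or if a joint passes its speed limit or range.

## Working session

There is one attempt and no reset: what is moved stays moved. The work goes in short steps, Python scripts to look and compute and a tool call to move; the robot and the scene stay as the last step left them, time stands still between calls to the robot, and variables do not carry over. Pictures are saved under pics/ and viewed, at most 10 in all, crops included, and the job is handed in when it is done.

Besides the shell and the picture viewer there is one more tool, called after "Request:" as a command line: name --argument value ..., lists and objects as JSON in quotes. apply_moves: Moves the arm, as the interface text tells. Its arguments: {"type":"object","properties":{"steps":{"type":"array"},"hand":{"type":"number"},"force":{"type":"number"}},"required":["steps"]}

```bash
mkdir -p pics
cat > h.py <<'E'
import numpy as np, cv2
from scipy.spatial.transform import Rotation as R
from rig import manip, imaging
def shot(n):
    s=manip.sense(); c=imaging.camera(n)
    if n=="wrist":
        T=np.eye(4);T[:3,:3]=R.from_quat(s["tool_rot"]).as_matrix();T[:3,3]=s["position"]
        M=T@np.array(c["hand_eye"])
    else:
        M=np.eye(4);a=np.array(c["attitude"]);M[:3,:3]=R.from_quat(a).as_matrix() if a.size==4 else a.reshape(3,3);M[:3,3]=c["xyz"]
    c["M"]=M;c["f"]=210/np.tan(np.radians(c["vfov"]/2));return c
def cloud(c):
    v,u=np.mgrid[:420,:560];z=c["z_map"]
    P=np.stack([(u-c["cx"])/c["f"]*z,(v-c["cy"])/c["f"]*z,z],-1)
    return P@c["M"][:3,:3].T+c["M"][:3,3]
def save(c,n): cv2.imwrite(f"pics/{n}.png",c["img"][...,::-1])
E
python3 - <<'E'
from h import *
import pickle
for n in("top","scene"):
    c=shot(n);save(c,n);pickle.dump(c,open(n+".pkl","wb"));print(n,c["M"].round(3).tolist(),c["f"],c["cx"],c["cy"])
s=manip.sense();print(s, manip.hold_point_z)
E
```

```text
top [[0.028, -0.988, 0.154, 0.384], [-1.0, -0.029, -0.002, -0.025], [0.007, -0.154, -0.988, 1.194], [0.0, 0.0, 0.0, 1.0]] 400.27083499506483 279.0672566683787 206.04093978072493
scene [[-0.167, 0.69, -0.704, 1.538], [0.986, 0.125, -0.111, 0.152], [0.011, -0.713, -0.701, 1.059], [0.0, 0.0, 0.0, 1.0]] 462.3037903397168 283.0204875414036 215.18428591882
{'time_s': 0.1, 'qpos': array([ 1.09368523e+00,  1.81455624e-01,  1.60788062e+00,  1.81123750e-05,
        1.35381569e+00, -2.06320844e-01]), 'joint_vel': array([ 6.60701546e-04, -1.65651831e-03, -2.70294176e-03,  9.98394241e-04,
        4.62201596e-05, -5.57203890e-04]), 'joint_efforts': array([ 5.48039770e-04, -4.34826636e+01, -3.42695224e+01,  7.05265207e-02,
        3.40431451e-02, -1.65508908e-05]), 'position': array([0.15357533, 0.55361968, 0.23791973]), 'tool_rot': array([ 1.34983728e-01,  9.90847509e-01, -7.31595078e-04, -2.69590442e-04]), 'contact_force': array([1.06129307, 0.64281419, 0.20734511]), 'wrist_torque': array([ 0.01867574, -0.01644864, -0.02983242]), 'grip_force': 0.0, 'grip_width': 1.0012144609398144} 0.0187
```

View pics/top.png

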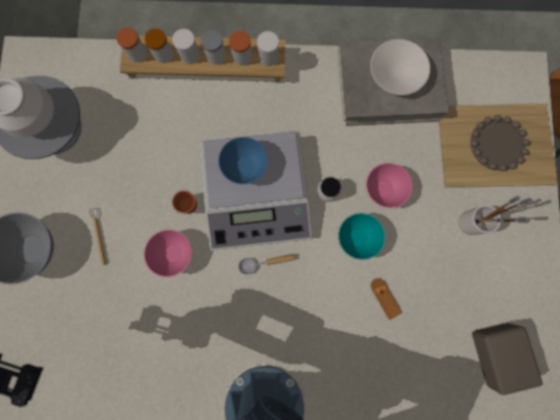

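View pics/scene.png

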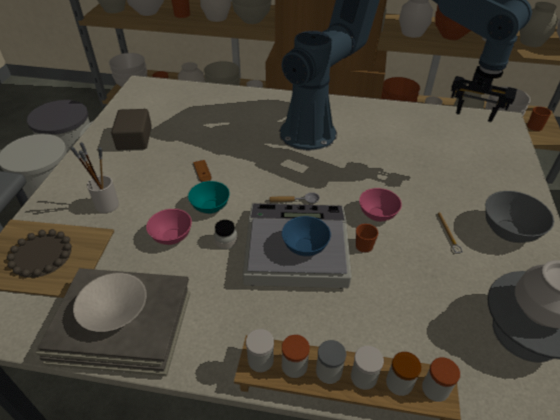

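The top view shows the scale at about (258,190). The rocker is at (221,238), the small keys at (242,235), (255,233) and (269,232), and the tare key at (293,229). The spoon lies in front of the scale at (265,262).

Run:
```python
from h import *
import pickle
c=pickle.load(open("top.pkl","rb"));P=cloud(c)
g=c["img"].max(-1);m=((g<45)).astype(np.uint8);m[:205]=0;m[250:]=0;m[:,:208]=0;m[:,310:]=0
n,l,st,ce=cv2.connectedComponentsWithStats(m)
for i in range(1,n):
    if st[i,4]>15: print(st[i],ce[i].round(1),np.median(P[l==i],0).round(4))
# fit slope plane & orientation
Q=P[205:245,212:305].reshape(-1,3);Q=Q[(Q[:,2]>.035)&(Q[:,2]<.078)]
A=np.c_[Q[:,:2],np.ones(len(Q))];k=np.linalg.lstsq(A,Q[:,2],rcond=None)[0];print("plane",k,np.degrees(np.arctan(np.hypot(*k[:2]))),np.degrees(np.arctan2(k[1],k[0])))
# scale outline
z=P[...,2];s=((z>.02)&(z<.085)).astype(np.uint8);s[:125]=0;s[255:]=0;s[:,:200]=0;s[:,315:]=0
s=cv2.morphologyEx(s,cv2.MORPH_OPEN,np.ones((7,7)))
W=P[s>0];W=W[W[:,2]>.074];r=cv2.minAreaRect(W[:,:2].astype(np.float32));print(r, np.median(W[:,2]))
for u,v in((265,262),(250,265),(183,202),(330,187),(168,252)): print(P[v,u])
```

```text
[272 209   4  11  25] [273.5 214.1] [ 0.537  -0.0119  0.062 ]
[230 214   4  11  23] [231.2 218.8] [0.5195 0.1075 0.0619]
[285 226  17   6  88] [293.  228.6] [ 0.4975 -0.0698  0.0541]
[266 229   6   6  30] [268.5 231.4] [ 0.4889 -0.      0.0546]
[215 231  11  13 120] [219.7 236.7] [0.4689 0.1382 0.0514]
[252 231   7   5  28] [254.7 232.9] [0.4823 0.0383 0.0551]
[238 232   7   6  32] [240.7 234.5] [0.4769 0.0783 0.0547]
plane [ 0.29029054  0.03958181 -0.09403676] 16.329352167003307 7.764534090140648
((0.662854015827179, 0.05013677477836609), (0.20017419755458832, 0.2698618173599243), 8.112431526184082) 0.07970159951616618
[0.40191296 0.0082699  0.01200052]
[0.3920652  0.05225721 0.00423463]
[0.57384335 0.26107813 0.00373692]
[ 0.61946545 -0.17270233  0.06782838]
[0.42328341 0.29611765 0.00157849]
```

```bash
cat >> h.py <<'E'
yaw=np.radians(7.9);t=np.radians(18)
xs=np.array([np.cos(yaw),np.sin(yaw),0]);ys=np.array([-np.sin(yaw),np.cos(yaw),0]);Z=np.array([0,0,1.])
nrm=np.cos(t)*Z-np.sin(t)*xs; up=np.cos(t)*xs+np.sin(t)*Z
Rt=np.c_[np.cross(ys,-nrm),ys,-nrm]
def go(p):
    s=manip.sense();R0=R.from_quat(s["tool_rot"]).as_matrix()
    print("t",s["time_s"],"F",s["contact_force"].round(2),"rot(6deg)",(np.degrees(R.from_matrix(R0.T@Rt).as_rotvec())/6).round(3),"shift now mm",(R0.T@(p-s["position"])*1e3).round(1),"shift after turn mm",(Rt.T@(p-s["position"])*1e3).round(1))
E
python3 - <<'E'
from h import *
print(Rt.round(3).tolist())
go(np.array([.4823,.0383,.0543])+nrm*.16)
E
```

```text
[[-0.942, -0.137, 0.306], [-0.131, 0.991, 0.042], [-0.309, 0.0, -0.951]]
t 0.1 F [1.06 0.64 0.21] rot(6deg) [-0.627 -2.964 -3.868] shift now mm [-409.2 -428.2   32. ] shift after turn mm [-185.6 -555.6   93.4]
```

Request:
apply_moves --steps '[{"delta_pos": [0, 0, 0], "twist": [-0.125, -0.593, -0.774]}, {"delta_pos": [0, 0, 0], "twist": [-0.125, -0.593, -0.774]}, {"delta_pos": [0, 0, 0], "twist": [-0.125, -0.593, -0.774]}, {"delta_pos": [0, 0, 0], "twist": [-0.125, -0.593, -0.774]}, {"delta_pos": [0, 0, 0], "twist": [-0.125, -0.593, -0.774]}, {"delta_pos": [0, 0, 0], "twist": [0, 0, 0]}]' --hand -1

```text
time_s: 0.7
position: [0.1523, 0.5533, 0.2376]
tool_rot: [-0.07, 0.985, 0.011, 0.156]
contact_force: [-0.7, -0.7, -0.2]
grip_width: 0.479
grip_force: 0.0
```

Request:
apply_moves --steps '[{"delta_pos": [-0.26, -0.78, 0.0], "twist": [0, 0, 0]}, {"delta_pos": [-0.26, -0.78, 0.0], "twist": [0, 0, 0]}, {"delta_pos": [-0.26, -0.78, 0.0], "twist": [0, 0, 0]}, {"delta_pos": [-0.26, -0.78, 0.0], "twist": [0, 0, 0]}, {"delta_pos": [-0.26, -0.78, 0.0], "twist": [0, 0, 0]}, {"delta_pos": [-0.26, -0.78, 0.0], "twist": [0, 0, 0]}, {"delta_pos": [-0.26, -0.78, 0.1], "twist": [0, 0, 0]}, {"delta_pos": [-0.26, -0.78, 0.2], "twist": [0, 0, 0]}, {"delta_pos": [-0.26, -0.78, 0.2], "twist": [0, 0, 0]}, {"delta_pos": [-0.26, -0.78, 0.2], "twist": [0, 0, 0]}, {"delta_pos": [-0.26, -0.78, 0.2], "twist": [0, 0, 0]}, {"delta_pos": [-0.26, -0.78, 0.2], "twist": [0, 0, 0]}]'

```text
time_s: 1.9
position: [0.3828, 0.1116, 0.2348]
tool_rot: [-0.067, 0.985, 0.012, 0.157]
contact_force: [0.3, 0.9, -1.0]
grip_width: 0.006
grip_force: 0.0
```

Request:
apply_moves --steps '[{"delta_pos": [-0.26, -0.78, 0.2], "twist": [0, 0, 0]}, {"delta_pos": [-0.26, -0.78, 0.2], "twist": [0, 0, 0]}, {"delta_pos": [0, 0, 0], "twist": [0, 0, 0]}, {"delta_pos": [0, 0, 0], "twist": [0, 0, 0]}]'

```text
time_s: 2.3
position: [0.4234, 0.0393, 0.2231]
tool_rot: [-0.065, 0.986, 0.012, 0.156]
contact_force: [0.9, 0.6, 0.9]
grip_width: 0.005
grip_force: 0.0
```

Run:
```python
from h import *
import pickle
go(np.array([.4823,.0383,.0543])+nrm*.16)
c=shot("wrist");save(c,"w1");pickle.dump(c,open("w1.pkl","wb"))
```

```text
t 2.3 F [0.86 0.65 0.88] rot(6deg) [ 0.016 -0.002 -0.052] shift now mm [-3.3 -9.1 18.5] shift after turn mm [-3.2 -9.1 18.5]
```

View pics/w1.png

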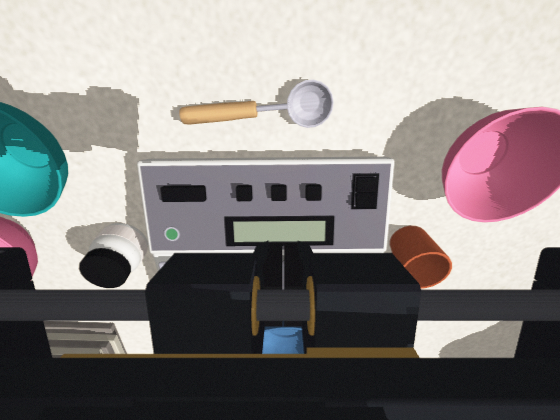

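From close by, the row is clear: rocker at (365,191), menu (313,192), units (279,192), print (244,193) and tare (183,193). Next I'll cast rays onto the key-top plane.

Run:
```python
from h import *
import pickle
c=pickle.load(open("w1.pkl","rb"));P=cloud(c);M=c["M"];g=c["img"].max(-1)
m=((g<40)).astype(np.uint8);m[:170]=0;m[212:]=0;m[:,:150]=0;m[:,388:]=0
n,l,st,ce=cv2.connectedComponentsWithStats(m)
K=np.array([.4823,.0383,.0543])
pl=np.array([.4823,.0383,.0543])
for i in range(1,n):
    if st[i,4]<30: continue
    u,v=st[i,0]+st[i,2]/2-.5,st[i,1]+st[i,3]/2-.5
    d=M[:3,:3]@[(u-c["cx"])/c["f"],(v-c["cy"])/c["f"],1]
    q=M[:3,3]+d*((pl-M[:3,3])@nrm)/(d@nrm)
    D=np.median(P[l==i],0)
    print(st[i],"ray",q.round(4),"depth",D.round(4),"rel(up,y,n)",[((D-K)@a).round(4) for a in(up,ys,nrm)],[((q-K)@a).round(4) for a in(up,ys)])
# console plane, edges
sel=(g>85)&(g<140);sel[:168]=0;sel[212:]=0;sel[:,:150]=0;sel[:,388:]=0
Q=P[sel];k=np.linalg.lstsq(np.c_[Q[:,:2],np.ones(len(Q))],Q[:,2],rcond=None)[0]
print(k,np.degrees(np.arctan(np.hypot(*k[:2]))),np.degrees(np.arctan2(k[1],k[0])),np.median((Q-K)@nrm))
# depth profile along the rocker column
for v in range(170,214,2): D=P[v,365];print(v,[((D-K)@a*1e3).round(1) for a in(up,ys,nrm)],g[v,365])
```

```text
[351 174  28  35 823] ray [0.4657 0.1399 0.0535] depth [0.4665 0.1405 0.0513] rel(up,y,n) [np.float64(-0.0025), np.float64(0.1034), np.float64(-0.0024)] [np.float64(-0.0027), np.float64(0.1029)]
[236 185  16  16 243] ray [0.4855 0.0032 0.0538] depth [0.4847 0.0035 0.0545] rel(up,y,n) [np.float64(-0.0023), np.float64(-0.0348), np.float64(0.0009)] [np.float64(-0.0017), np.float64(-0.0352)]
[271 185  15  16 234] ray [0.4803 0.0422 0.0538] depth [0.4796 0.0424 0.0548] rel(up,y,n) [np.float64(-0.0018), np.float64(0.0044), np.float64(0.0011)] [np.float64(-0.0015), np.float64(0.0042)]
[306 184  15  16 230] ray [0.4739 0.0817 0.0535] depth [0.4738 0.0815 0.0545] rel(up,y,n) [np.float64(-0.0023), np.float64(0.0439), np.float64(0.0009)] [np.float64(-0.0024), np.float64(0.0441)]
[161 186  45  16 682] ray [ 0.4957 -0.0652  0.054 ] depth [ 0.4949 -0.0656  0.0547] rel(up,y,n) [np.float64(-0.0016), np.float64(-0.1047), np.float64(0.0009)] [np.float64(-0.001), np.float64(-0.1044)]
[-0.24129739 -0.01113425  0.16449522] 13.579899360626149 -177.35806027904283 -0.007392262083282519
170 [np.float64(-25.7
[... 665 characters left out ...]
loat64(-1.5)] 27
192 [np.float64(-1.1), np.float64(104.0), np.float64(-1.7)] 18
194 [np.float64(0.7), np.float64(103.5), np.float64(0.5)] 26
196 [np.float64(3.2), np.float64(103.9), np.float64(-0.2)] 24
198 [np.float64(5.3), np.float64(103.7), np.float64(1.0)] 26
200 [np.float64(7.1), np.float64(103.2), np.float64(3.2)] 25
202 [np.float64(9.7), np.float64(103.6), np.float64(2.4)] 27
204 [np.float64(11.9), np.float64(103.6), np.float64(3.1)] 28
206 [np.float64(13.9), np.float64(103.4), np.float64(4.3)] 27
208 [np.float64(19.1), np.float64(106.6), np.float64(-6.2)] 25
210 [np.float64(21.6), np.float64(106.9), np.float64(-6.4)] 136
212 [np.float64(24.3), np.float64(107.3), np.float64(-7.2)] 138
```

```bash
cat >> h.py <<'E'
K=np.array([.4823,.0383,.0543])
def at(a,b,n): go(K+up*a+ys*b+nrm*n)
E
python3 -c "
from h import *
at(.009,.102,.015)"
```

```text
t 2.35 F [-1.69 -0.24  0.46] rot(6deg) [ 0.019  0.001 -0.027] shift now mm [-12.1  91.5 163.8] shift after turn mm [-12.3  91.8 163.6]
```

Request:
apply_moves --steps '[{"delta_pos": [-0.08, 0.6, 0.4], "twist": [0, 0, 0]}, {"delta_pos": [-0.08, 0.6, 0.4], "twist": [0, 0, 0]}, {"delta_pos": [-0.08, 0.64, 0.6], "twist": [0, 0, 0]}, {"delta_pos": [0, 0, 0.6], "twist": [0, 0, 0]}, {"delta_pos": [0, 0, 0.6], "twist": [0, 0, 0]}, {"delta_pos": [0, 0, 0.4], "twist": [0, 0, 0]}, {"delta_pos": [0, 0, 0.2], "twist": [0, 0, 0]}, {"delta_pos": [0, 0, 0], "twist": [0, 0, 0]}, {"delta_pos": [0, 0, 0], "twist": [0, 0, 0]}]'

```text
time_s: 3.25
position: [0.4712, 0.1407, 0.0758]
tool_rot: [-0.069, 0.985, 0.012, 0.157]
contact_force: [0.2, -0.6, 0.3]
grip_width: 0.004
grip_force: 0.0
```

```bash
python3 -c "
from h import *
at(.009,.102,-.003)
c=shot('wrist');save(c,'w2');c=shot('scene');cv2.imwrite('pics/s2.png',cv2.resize(c['img'][150:300,220:400,::-1],None,fx=4,fy=4))"
```

```text
t 3.25 F [ 0.17 -0.63  0.31] rot(6deg) [0.014 0.017 0.007] shift now mm [ 0.6 -0.9 22.5] shift after turn mm [ 0.5 -0.9 22.5]
```

View pics/w2.png

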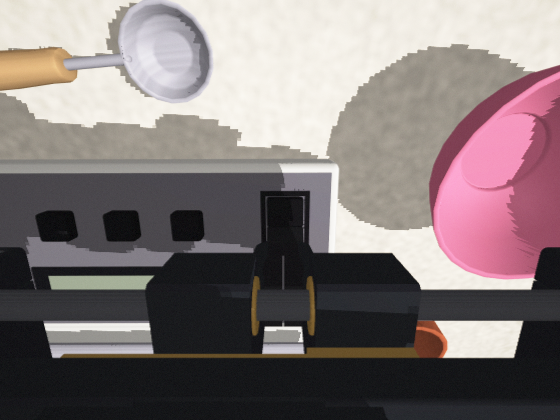

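The fingers (column 283) line up with the rocker (column 285) and hang over its half nearer the pan. Pressing down now.

Request:
apply_moves --steps '[{"delta_pos": [0, 0, 0.2], "twist": [0, 0, 0]}, {"delta_pos": [0, 0, 0.1], "twist": [0, 0, 0]}, {"delta_pos": [0, 0, 0.05], "twist": [0, 0, 0]}, {"delta_pos": [0, 0, 0.04], "twist": [0, 0, 0]}, {"delta_pos": [0, 0, 0], "twist": [0, 0, 0]}]'

```text
time_s: 3.85
position: [0.477, 0.1407, 0.0561]
tool_rot: [-0.068, 0.985, 0.011, 0.156]
contact_force: [-0.2, -0.2, 0.0]
grip_width: 0.0
grip_force: 0.1
```

Request:
apply_moves --steps '[{"delta_pos": [0, 0, 0.04], "twist": [0, 0, 0]}, {"delta_pos": [0, 0, 0], "twist": [0, 0, 0]}]'

```text
time_s: 4.05
position: [0.4774, 0.1408, 0.055]
tool_rot: [-0.068, 0.985, 0.011, 0.156]
contact_force: [-7.4, -2.0, 13.6]
grip_width: 0.004
grip_force: 7.9
```

Request:
apply_moves --steps '[{"delta_pos": [0, 0, 0.02], "twist": [0, 0, 0]}, {"delta_pos": [0, 0, 0], "twist": [0, 0, 0]}]'

```text
time_s: 4.25
position: [0.4776, 0.1408, 0.0548]
tool_rot: [-0.069, 0.985, 0.011, 0.156]
contact_force: [-17.7, -4.7, 29.8]
grip_width: 0.003
grip_force: 17.3
```

```bash
python3 -c "
from h import *
at(.009,.102,-.003)"
```

```text
t 4.25 F [-17.7   -4.75  29.79] rot(6deg) [ 0.008 -0.001  0.01 ] shift now mm [ 0.1 -0.2  0.6] shift after turn mm [ 0.1 -0.2  0.6]
```

It hit a hard stop where flat is expected. I'll retract and check.

Request:
apply_moves --steps '[{"delta_pos": [0, 0, -0.2], "twist": [0, 0, 0]}, {"delta_pos": [0, 0, -0.4], "twist": [0, 0, 0]}, {"delta_pos": [0, 0, -0.4], "twist": [0, 0, 0]}, {"delta_pos": [0, -0.4, -0.4], "twist": [0, 0, 0]}, {"delta_pos": [0, -0.6, 0], "twist": [0, 0, 0]}, {"delta_pos": [0.1, -0.6, 0], "twist": [0, 0, 0]}, {"delta_pos": [0.1, -0.4, 0], "twist": [0, 0, 0]}, {"delta_pos": [0, 0, 0], "twist": [0, 0, 0]}, {"delta_pos": [0, 0, 0], "twist": [0, 0, 0]}]'

```text
time_s: 5.15
position: [0.4605, 0.0374, 0.1167]
tool_rot: [-0.067, 0.985, 0.011, 0.156]
contact_force: [0.3, -1.1, -0.4]
grip_width: 0.002
grip_force: 0.0
```

```bash
python3 -c "
from h import *
at(-.0015,.004,.012)
c=shot('wrist');save(c,'w3');P=cloud(c);g=c['img'].max(-1)
Q=(P-K)@np.c_[up,ys,nrm]*1e3
m=(abs(Q[...,1]-103)<6)&(c['z_map']>0)
for a in range(-22,24,4):
    w=m&(abs(Q[...,0]-a)<2); print(a,w.sum(),np.median(Q[w][:,2]).round(1) if w.sum() else None)
"
```

```text
t 5.15 F [ 0.27 -1.07 -0.37] rot(6deg) [ 0.011  0.003 -0.018] shift now mm [ 0.1  1.8 54. ] shift after turn mm [ 0.1  1.8 54. ]
-22 81 -6.1
-18 136 1.8
-14 70 3.5
-10 72 2.0
-6 66 0.3
-2 72 -1.3
2 78 -1.7
6 72 -1.8
10 77 -1.8
14 69 -2.0
18 44 -5.7
22 63 -7.1
```

View pics/w3.png

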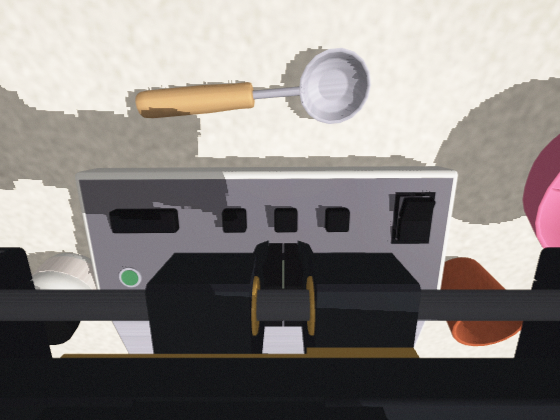

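The rocker is on: its pan-side half is flat at about -1.8 mm and the front half stands up. The fingers (283) line up with the units key (286), so I'll press it.

Request:
apply_moves --steps '[{"delta_pos": [0, 0.03, 0.5], "twist": [0, 0, 0]}, {"delta_pos": [0, 0, 0.4], "twist": [0, 0, 0]}, {"delta_pos": [0, 0, 0.2], "twist": [0, 0, 0]}, {"delta_pos": [0, 0, 0.1], "twist": [0, 0, 0]}, {"delta_pos": [0, 0, 0.08], "twist": [0, 0, 0]}, {"delta_pos": [0, 0, 0.06], "twist": [0, 0, 0]}, {"delta_pos": [0, 0, 0], "twist": [0, 0, 0]}]'

```text
time_s: 5.9
position: [0.4813, 0.0423, 0.0533]
tool_rot: [-0.068, 0.985, 0.011, 0.157]
contact_force: [-1.7, 2.1, 2.4]
grip_width: 0.007
grip_force: 1.1
```

Request:
apply_moves --steps '[{"delta_pos": [0, 0, 0.02], "twist": [0, 0, 0]}, {"delta_pos": [0, 0, 0], "twist": [0, 0, 0]}]'

```text
time_s: 6.1
position: [0.4817, 0.042, 0.0526]
tool_rot: [-0.068, 0.985, 0.011, 0.157]
contact_force: [-1.3, 2.2, 2.3]
grip_width: 0.006
grip_force: 1.3
```

```bash
python3 -c "
from h import *
at(-.0015,.004,-.0045)"
```

```text
t 6.1 F [-1.3   2.24  2.33] rot(6deg) [ 0.009  0.015 -0.001] shift now mm [0.9 0.2 2.9] shift after turn mm [0.9 0.2 2.9]
```

Request:
apply_moves --steps '[{"delta_pos": [0, 0, 0.04], "twist": [0, 0, 0]}, {"delta_pos": [0, 0, 0.02], "twist": [0, 0, 0]}, {"delta_pos": [0, 0, 0], "twist": [0, 0, 0]}]'

```text
time_s: 6.4
position: [0.4826, 0.0421, 0.05]
tool_rot: [-0.068, 0.985, 0.011, 0.157]
contact_force: [-7.7, 1.5, 13.9]
grip_width: 0.004
grip_force: 7.6
```

Request:
apply_moves --steps '[{"delta_pos": [0, 0, 0.02], "twist": [0, 0, 0]}, {"delta_pos": [0, 0, 0], "twist": [0, 0, 0]}]'

```text
time_s: 6.6
position: [0.4828, 0.0421, 0.0497]
tool_rot: [-0.069, 0.985, 0.011, 0.156]
contact_force: [-18.2, -0.8, 29.9]
grip_width: 0.006
grip_force: 16.8
```

```bash
python3 -c "
from h import *
at(-.0015,.004,-.0045)"
```

```text
t 6.6 F [-18.18  -0.76  29.91] rot(6deg) [0.012 0.008 0.008] shift now mm [ 1.   0.3 -0.2] shift after turn mm [ 1.   0.3 -0.2]
```

The units key is fully down on its stop and has been held. I'll lift off and go to the tare key, 110 mm to the right.

Request:
apply_moves --steps '[{"delta_pos": [0, 0, -0.1], "twist": [0, 0, 0]}, {"delta_pos": [0, 0, -0.4], "twist": [0, 0, 0]}, {"delta_pos": [0, 0, -0.4], "twist": [0, 0, 0]}, {"delta_pos": [0, -0.5, -0.4], "twist": [0, 0, 0]}, {"delta_pos": [0, -0.7, 0], "twist": [0, 0, 0]}, {"delta_pos": [0, -0.6, 0], "twist": [0, 0, 0]}, {"delta_pos": [0, -0.4, 0], "twist": [0, 0, 0]}, {"delta_pos": [0, 0, 0], "twist": [0, 0, 0]}, {"delta_pos": [0, 0, 0], "twist": [0, 0, 0]}]'

```text
time_s: 7.5
position: [0.4777, -0.0699, 0.1099]
tool_rot: [-0.067, 0.985, 0.011, 0.156]
contact_force: [-1.0, -0.4, 0.1]
grip_width: 0.007
grip_force: 0.0
```

```bash
python3 -c "
from h import *
at(-.0015,-.105,.000)
c=shot('wrist');save(c,'w4')"
```

```text
t 7.5 F [-1.04 -0.36  0.05] rot(6deg) [ 0.009  0.005 -0.017] shift now mm [ 0.2  1.5 58.8] shift after turn mm [ 0.2  1.5 58.8]
```

View pics/w4.png

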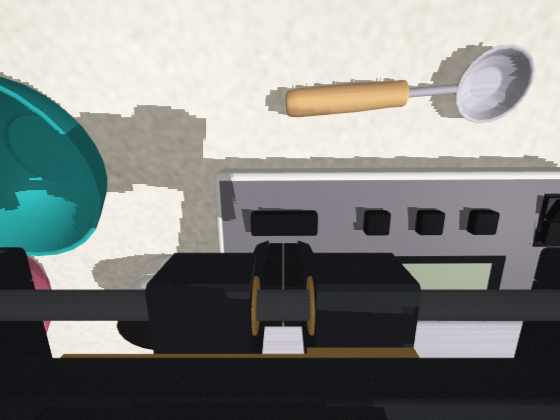

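The tare key centre (284) lines up with the fingers (283), and all small keys are up. Pressing tare.

Request:
apply_moves --steps '[{"delta_pos": [0, 0, 0.4], "twist": [0, 0, 0]}, {"delta_pos": [0, 0, 0.4], "twist": [0, 0, 0]}, {"delta_pos": [0, 0, 0.2], "twist": [0, 0, 0]}, {"delta_pos": [0, 0, 0.1], "twist": [0, 0, 0]}, {"delta_pos": [0, 0, 0.08], "twist": [0, 0, 0]}, {"delta_pos": [0, 0, 0.04], "twist": [0, 0, 0]}, {"delta_pos": [0, 0, 0], "twist": [0, 0, 0]}]'

```text
time_s: 8.25
position: [0.4966, -0.0667, 0.0523]
tool_rot: [-0.068, 0.985, 0.012, 0.156]
contact_force: [-1.9, 0.7, 1.7]
grip_width: 0.007
grip_force: 1.3
```

Request:
apply_moves --steps '[{"delta_pos": [0, 0, 0.03], "twist": [0, 0, 0]}, {"delta_pos": [0, 0, 0], "twist": [0, 0, 0]}]'

```text
time_s: 8.45
position: [0.4973, -0.0669, 0.051]
tool_rot: [-0.068, 0.985, 0.011, 0.157]
contact_force: [-0.8, 2.0, 3.2]
grip_width: 0.0
grip_force: 1.6
```

```bash
python3 -c "
from h import *
at(-.0015,-.105,-.0045)"
```

```text
t 8.45 F [-0.77  2.05  3.18] rot(6deg) [ 0.009  0.014 -0.001] shift now mm [0.8 1.3 1.3] shift after turn mm [0.8 1.3 1.3]
```

Request:
apply_moves --steps '[{"delta_pos": [0, 0, 0.03], "twist": [0, 0, 0]}, {"delta_pos": [0, 0, 0.02], "twist": [0, 0, 0]}, {"delta_pos": [0, 0, 0], "twist": [0, 0, 0]}, {"delta_pos": [0, 0, 0], "twist": [0, 0, 0]}]'

```text
time_s: 8.85
position: [0.4979, -0.0669, 0.0496]
tool_rot: [-0.069, 0.985, 0.011, 0.157]
contact_force: [-16.1, 2.4, 26.5]
grip_width: 0.004
grip_force: 15.0
```

The tare key is on its stop at 26 N and held. Retracting.

Request:
apply_moves --steps '[{"delta_pos": [0, 0, -0.1], "twist": [0, 0, 0]}, {"delta_pos": [0, 0, -0.4], "twist": [0, 0, 0]}, {"delta_pos": [0, 0, -0.6], "twist": [0, 0, 0]}, {"delta_pos": [0, 0, -0.8], "twist": [0, 0, 0]}, {"delta_pos": [0, 0, -0.8], "twist": [0, 0, 0]}, {"delta_pos": [0, 0, -0.4], "twist": [0, 0, 0]}, {"delta_pos": [0, 0, 0], "twist": [0, 0, 0]}, {"delta_pos": [0, 0, 0], "twist": [0, 0, 0]}]'

```text
time_s: 9.65
position: [0.4505, -0.0739, 0.1956]
tool_rot: [-0.068, 0.985, 0.011, 0.157]
contact_force: [-0.2, -0.5, -0.6]
grip_width: 0.007
grip_force: 0.0
```

```bash
python3 -c "
from h import *
print(manip.sense()['contact_force'])
c=shot('wrist');save(c,'w5')"
```

```text
[-0.20286355 -0.53399132 -0.59248683]
```

View pics/w5.png

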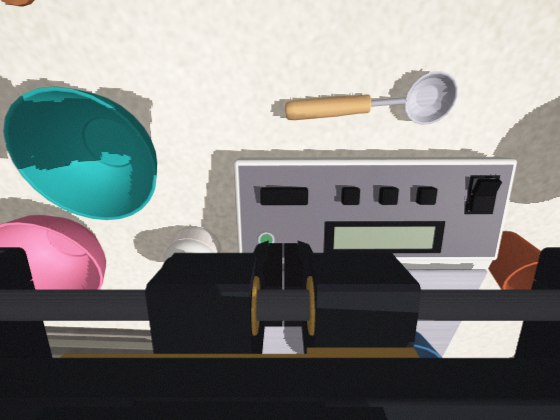

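The keys (283, 350, 388 and 426 in row 195) are up, the rocker (483,195) is on, and the arm touches nothing. Handing in.

```bash
python3 -c "
from rig import manip
print(manip.sign_off())"
```

```text
the job is handed in; nothing more can be done
None
```

I switched the scale on, pressed the units key and then the tare key down to their stops and let each back up. I handed the job in at about 9.7 s with the rocker on and all keys up in the last picture; no verdict was shown.

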